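# Snap the retaining cap onto the turntable's stud and keep it pressed home

### The job

Pick up the two-step grey retaining cap by its narrow finger grip, with a light grip of no more than 40 N because its wall is thin, and set it upright over the steel stud in the middle of the photo turntable. Press it down until it clicks over the sprung balls, then keep pressing until the sprung collar under it is squeezed right down, and finish still holding the cap pressed down like that. Leave the other small things where they stand.

Things in the scene. Friction and masses are not known exactly. Their poses are not given: they have to be found in the camera images.
- cap_center (a point): the retaining cap, plain grey plastic, 40 to 85 g, loose, upright on the table: a wide hollow skirt (40 mm diameter, 28 mm high, 16-sided) and on it a narrow solid finger grip (26 mm diameter, 24 mm high); 52 mm high in all. Point on its axis half-way up, 26 mm above its foot; z axis up to the grip. Thin-walled: 20 to 30 N of grip holds it; 55 N a finger breaks it
- cap_foot (a point): centre of the cap's open underside, 26 mm below its centre. The bore is 27 mm wide and 24 mm deep, with an inward lip at the foot, 2.5 mm high, that leaves a 21 mm opening
- stud_tip (a point): top centre of the upright steel stud in the middle of the turntable, 26 mm above the disc; z axis up. The stud is 18 mm in diameter and tapers to 9 mm over its last 7 mm. Four small sprung steel balls bulge out of it 10 mm below the tip, 24.4 mm across. The cap's foot meets the balls about 7 mm below the tip, needs some 10 to 17 N to snap over them, and reaches the collar 15.5 mm below the tip
- stud_root (a point): where the stud's axis meets the top of the turntable: a fixed round black disc of 220 mm diameter, its top 52 mm above the table
- collar (a joint): the aluminium sprung collar around the stud's foot (41 mm across, top 10.5 mm above the disc when free): 0 when free, grows as it is pushed down, 0.006 m at its stop; its spring takes 2 N to start and 11 N at the stop. With the cap fully home its foot is 4.5 mm above the disc, its centre point 4.5 mm above the stud tip's level. Let go, the cap rises again with the collar
- foot_center (a point): a levelling foot to be left alone: grey disc 52 mm in diameter and 10 mm high with a thin upright steel stem, 10 mm in diameter, 44 mm high in all; point on its axis half-way up
- lidcap_center (a point): a plain one-step grey plastic plug to be left alone: 32 mm diameter, 22 mm high; point at its centre
- figurine_center (a point): a small white glazed figurine to be left alone: 40 mm diameter, 62 mm high; point half-way up
- planter: a fixed shallow mint-green glazed planter, 190 (x) by 150 (y) mm and 65 mm high, open at the top; origin at the centre of its underside. It stands on the other side of the small parts from the turntable
Not all that is in view belongs to the job. What is shaped like the part that bears cap_center but turquoise is not meant.

How it is judged:
On the way, in this order (a step that is already met when the one before it is completed fails the run):
1. the cap is picked up clear of the table in the fingers, away from the stud (height (world z) of cap_center above 0.06 m and contact force between the fingers and cap above 1 N and distance between cap_center and stud_tip above 0.035 m), for 0.2 s.
2. the cap has snapped over the balls: upright on the stud with its lip below them (z of cap_center in the frame of stud_tip below 0.0115 m and horizontal distance between cap_center and stud_tip below 0.004 m and angle between cap_center's own z axis and vertical below 0.12 rad), for 0.1 s.
At the end, for the whole second after the job is handed in: the cap is upright on the stud (axis within 4 mm, tilt under 0.12 rad), its centre point less than 7.5 mm above the level of the stud tip, the collar pushed down more than 4 mm of its 6 mm, and the fingers still on the cap with more than 3 N (z of cap_center in the frame of stud_tip below 0.0075 m and horizontal distance between cap_center and stud_tip below 0.004 m and angle between cap_center's own z axis and vertical below 0.12 rad and value of joint collar above 0.004 m and contact force between the fingers and cap above 3 N); the arm keeps its last pose, push and grip.
It fails at once if the thin cap is squeezed or pushed by the two fingers with more than 110 N in sum (55 N each) (contact force between the fingers and cap above 110 N).
It fails at once if the levelling foot, the plug or the figurine is shoved more than 30 mm (distance of any of foot_center, lidcap_center, figurine_center from where it was at the start of the episode above 0.03 m).
It also fails if it takes over 38 s, if anything falls off the work surface, if the arm or the gripper's body presses on something with over 40 N, if the wrist force passes 120 N, or if a joint passes its speed limit or range.

### The arm

A 7-joint arm with a two-finger parallel gripper is mounted at the origin on the work surface. World frame = base frame: x ahead of the robot, y to its left, z up, the work surface at z = 0. Lengths are in m, angles in rad, forces in N, time in s.
With the tool pointing down it reaches from about 0.35 to 0.9 m from the base axis. Payload 8.1 kg.
Tool frame: the origin (TCP) lies on the centre line of the jaws, within the pads' length; the fingertips stand arm.tips_ahead ahead of it and the grasp point (between the pads) lies 8 mm behind it (arm.tips_ahead is the distance from the TCP to the fingertips, in m); z points along the fingers, y is the direction in which the jaws open and shut (so a half turn about z gives the same grasp; the last joint's range is limited). The gripper opens to 92 mm and grips with 3 to 60 N. Pads are 19 mm wide; open, the fingers measure 130 mm over their backs; the gripper's body (75 mm by 190 mm) begins 47 mm behind the grasp point.
Start: joints at [-1.27, 0.434, 0.025, 1.573, -0.012, 1.134, -0.075], TCP at [0.246, 0.575, 0.238] pointing down, gripper open.
Joint ranges: [-2.62, 2.62], [-0.44, 2.09], [-1.27, 1.32], [0.08, 2.57], [-1.32, 4.46], [0.12, 2], [-2.74, 2.74]. Speed limits (rad/s): [2.22, 2.22, 3.01, 3.01, 3.14, 3.14, 3.14].

### API

Orientations are given as a rotation vector (axis times angle).
In Python, from cell import arm gives the robot as it stands. The module is installed in compiled form; this text tells all that it offers.
- The arm moves only by the tool jog_arm, never from a script. Its argument "moves" is a list of rows, each an object with "twist": the turn, a rotation vector about the tool's x, y, z in units of 10 degrees (1.0 is 10 degrees), a list of three; "xyz": the shift along the tool's x, y, z in units of 60 mm (1.0 is 60 mm), a list of three; "grip": the closure, from -1 (fully open) to 1 (shut). A call has 1 to 5 rows; each row is the pose to reach, as a shift and turn from the pose commanded when the call began, along the tool's axes at that moment; what a row does not reach only later rows make up. A row lasts 1/8 s, in which the tool goes at most 62.5 mm and 10.7 degrees, less where a joint would pass 70% of its speed; a pose out of reach is approached as far as the arm can. A call with a gripper value outside its range is refused whole. The fingers move at their own pace and stop on an object; "force" is the grip in N (left out, the last holds). Time passes only in rows, so rows that repeat a pose let the fingers close. It gives the time, the measured TCP pose, the force and the opening at its end, in the units of the state.
- arm.observe(): the state, without advancing time (a new reading comes with each control period).
- arm.get_image(name): name is "side" or "top"; returns the picture (480x640x3 uint8, blue, green, red); there is no depth.
- arm.camera_params(name): a dict with "mtx" (3x3 intrinsics, pixels), "T" (4x4, takes a point from camera to world coordinates). Camera axes: x right, y down, z forward; pixel columns grow to the right and rows downward; lengths in m; the calibration is good to about 2 mm. A picture is of the moment at which its call begins. camera_params takes no time and is no camera call.
- arm.sign_off(): hands the job in, once; it reports no verdict.
The state is a dict: "clock": time; "joints": joint angles; "dq": joint speeds; "joint_efforts": joint torques, N m; "position": TCP position; "ee_rot": TCP orientation; "force": force on the tool from outside, world axes, zero at the start; "ft_torque": the same for the moment, N m; "width": opening from 0.0 (shut) to 1.0 (fully open).
Only numpy, scipy, OpenCV 4.12 (cv2) and the standard library are available. Lean on these libraries where they do the work, as an engineer would, in place of code of your own. Each camera call takes 0.05 s, during which the arm holds its last target. There are 200 camera calls.

## Working session

There is one attempt and no reset: what is moved stays moved. The work goes in short steps, Python scripts to look and compute and a tool call to move; the robot and the scene stay as the last step left them, time stands still between calls to the robot, and variables do not carry over. Pictures are saved under pics/ and viewed, about 8 in all and at most 12, crops included, and the job is handed in when it is done.

Besides the shell and the picture viewer there is one more tool, called after ">>>" in YAML: its name, and indented under it one key for each argument. jog_arm: Moves the arm, as the interface text tells. Its arguments: {"type":"object","properties":{"moves":{"type":"array","items":{"type":"object","properties":{"twist":{"type":"array","items":{"type":"number"}},"xyz":{"type":"array","items":{"type":"number"}},"grip":{"type":"number"}}}},"force":{"type":"number"}},"required":["moves"]}

```bash
mkdir -p pics
python3 - <<'E'
from cell import arm
import cv2,numpy as np
np.set_printoptions(precision=4,suppress=True)
print(arm.observe(),arm.tips_ahead)
for n in("side","top"):
    im=arm.get_image(n);cv2.imwrite(f"pics/{n}0.png",im)
    print(n,arm.camera_params(n))
E
```

```text
{'clock': 0.0, 'joints': array([-1.2696,  0.4352,  0.025 ,  1.5741, -0.0116,  1.134 , -0.0751]), 'dq': array([ 0.0009, -0.0005, -0.0003,  0.    ,  0.0009,  0.0002,  0.0015]), 'joint_efforts': array([ -0.0001, -66.786 ,   0.9849, -31.4459,  -0.0605,   0.0425,
         0.0001]), 'position': array([0.2454, 0.5742, 0.2369]), 'ee_rot': array([-0.6301, -3.0776,  0.0026]), 'force': array([ 0.7809,  0.2344, -0.1169]), 'ft_torque': array([ 0.0216, -0.0237, -0.0372]), 'width': 0.998105260186216} 0.011
side {'mtx': array([[486.5409,   0.    , 317.8087],
       [  0.    , 486.5409, 242.2562],
       [  0.    ,   0.    ,   1.    ]]), 'T': array([[-0.7544, -0.4799,  0.448 ,  0.2222],
       [-0.6564,  0.5617, -0.5036,  0.3955],
       [-0.01  , -0.6739, -0.7387,  0.6325],
       [ 0.    ,  0.    ,  0.    ,  1.    ]])}
top {'mtx': array([[513.1614,   0.    , 321.6159],
       [  0.    , 513.1614, 233.4471],
       [  0.    ,   0.    ,   1.    ]]), 'T': array([[-0.0281, -0.9928,  0.1167,  0.4431],
       [-0.9996,  0.0277, -0.0051, -0.0045],
       [ 0.0018, -0.1168, -0.9932,  1.0054],
       [ 0.    ,  0.    ,  0.    ,  1.    ]])}
```

View pics/side0.png

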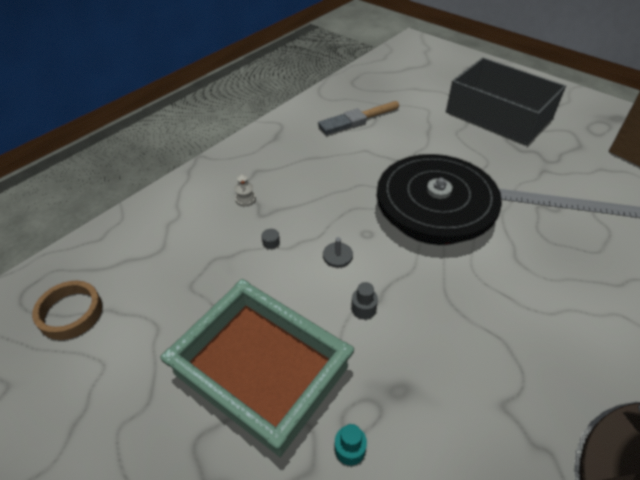

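View pics/top0.png

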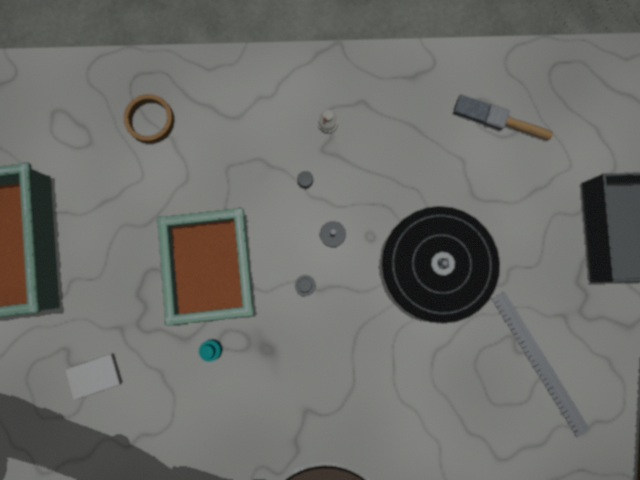

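Side: cap at about (364,300), stud at (440,186). Top: cap at (305,286), stud at (443,264). The turquoise decoy is apart from these. I'll zoom in on both parts.

Run:
```python
import cv2,numpy as np
s=cv2.imread("pics/side0.png");t=cv2.imread("pics/top0.png")
def c(im,u,v,h=25): 
    z=cv2.resize(im[v-h:v+h,u-h:u+h],(400,300*1),interpolation=cv2.INTER_CUBIC) if 0 else cv2.resize(im[v-18:v+19,u-25:u+25],None,fx=8,fy=8,interpolation=cv2.INTER_CUBIC)
    return cv2.convertScaleAbs(z,alpha=1.3,beta=20)
m=np.vstack([np.hstack([c(s,364,300),c(s,440,186)]),np.hstack([c(t,305,286),c(t,443,264)])])
for x in range(0,800,80): cv2.line(m,(x,0),(x,5),(0,0,255),1)
cv2.imwrite("pics/z.png",m)
```

```text
(no output)
```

View pics/z.png

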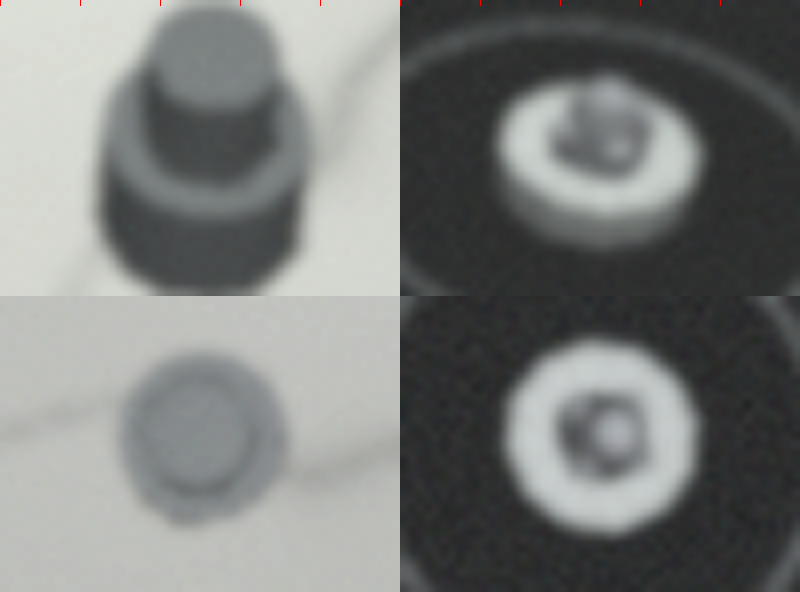

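```bash
cat > h.py <<'E'
from cell import arm
import numpy as np,cv2
from scipy.spatial.transform import Rotation as R
np.set_printoptions(precision=4,suppress=True)
P={n:arm.camera_params(n) for n in("side","top")}
def ray(n,uv):
    c=P[n];d=c["T"][:3,:3]@np.linalg.solve(c["mtx"],[*uv,1.]);return c["T"][:3,3],d/np.linalg.norm(d)
def tri(a,b):
    A=[];B=[]
    for o,d in(ray("side",a),ray("top",b)):
        M=np.eye(3)-np.outer(d,d);A.append(M);B.append(M@o)
    x=np.linalg.lstsq(np.vstack(A),np.hstack(B),rcond=None)[0]
    return x,[np.linalg.norm(M@x-b) for M,b in zip(A,B)]
def atz(n,uv,z):
    o,d=ray(n,uv);return o+d*(z-o[2])/d[2]
def proj(n,p):
    c=P[n];q=c["T"][:3,:3].T@(np.asarray(p)-c["T"][:3,3]);q=c["mtx"]@q;return q[:2]/q[2]
E
python3 - <<'E'
from h import *
for nm,a,b,z in(("captop",(365.06,288.8),(304.06,284.8),.052),("tip",(440.56,179.1),(444.2,262.3),.078),("collar",(439.56,185.8),(442.7,263.1),.0625)):
    print(nm,*tri(a,b),atz("side",a,z),atz("top",b,z))
s=arm.observe();print(R.from_rotvec(s["ee_rot"]).as_matrix())
E
```

```text
captop [0.4599 0.0254 0.0526] [np.float64(0.0006029518801244487), np.float64(0.0006029518801248055)] [0.4596 0.0247 0.052 ] [0.4604 0.0257 0.052 ]
tip [ 0.4923 -0.2288  0.0821] [np.float64(0.0008639454586439925), np.float64(0.0008639454586437412)] [ 0.4936 -0.234   0.078 ] [ 0.4933 -0.2294  0.078 ]
collar [ 0.4918 -0.2298  0.0666] [np.float64(0.0008741802497377695), np.float64(0.0008741802497382201)] [ 0.4929 -0.2347  0.0625] [ 0.4928 -0.2303  0.0625]
[[-0.9195  0.393  -0.0004]
 [ 0.393   0.9195 -0.0014]
 [-0.0001 -0.0014 -1.    ]]
```

Cap axis is at about (0.460, 0.025) and the stud at about (0.493, -0.231). The current jaw yaw clears the neighbours, so I'm moving above the cap.

>>> jog_arm:
  moves:
    - {"xyz":[-0.7,-0.7,0],"grip":-1}
    - {"xyz":[-1.4,-1.4,0],"grip":-1}
    - {"xyz":[-2.1,-2.1,0],"grip":-1}
    - {"xyz":[-2.8,-2.8,0],"grip":-1}
    - {"xyz":[-3.5,-3.5,0],"grip":-1}
  force: 30

```text
invalid input at $.moves[0]: expected keys twist, xyz, grip
```

>>> jog_arm:
  moves:
    - {"xyz":[-0.7,-0.7,0],"grip":-1}
    - {"xyz":[-1.4,-1.4,0],"grip":-1}
    - {"xyz":[-2.1,-2.1,0],"grip":-1}
    - {"xyz":[-2.8,-2.8,0],"grip":-0.5}
    - {"xyz":[-3.4,-3.5,0],"grip":-0.3}

```text
invalid input at $.moves[0]: expected keys twist, xyz, grip
```

>>> jog_arm:
  moves:
    - {"grip":-0.3}
    - {"grip":-0.3}

```text
invalid input at $.moves[0]: expected keys twist, xyz, grip
```

>>> jog_arm:
  moves:
    - {"twist":[0,0,0],"xyz":[-0.7,-0.7,0],"grip":-1}
    - {"twist":[0,0,0],"xyz":[-1.4,-1.4,0],"grip":-1}
    - {"twist":[0,0,0],"xyz":[-2.1,-2.1,0],"grip":-1}
    - {"twist":[0,0,0],"xyz":[-2.8,-2.8,0],"grip":-1}
    - {"twist":[0,0,0],"xyz":[-3.5,-3.5,0],"grip":-1}
  force: 30

```text
clock: 0.72
position: [0.3565, 0.2971, 0.2376]
ee_rot: [-0.63, -3.078, 0.0]
force: [0.9, -0.1, -0.0]
width: 0.999
```

>>> jog_arm:
  moves:
    - {"twist":[0,0,0],"xyz":[-0.7,-0.7,0],"grip":-1}
    - {"twist":[0,0,0],"xyz":[-1.4,-1.4,0],"grip":-1}
    - {"twist":[0,0,0],"xyz":[-2.1,-2.1,0],"grip":-1}
    - {"twist":[0,0,0],"xyz":[-2.8,-2.8,0],"grip":-0.5}
    - {"twist":[0,0,0],"xyz":[-3.37,-3.49,0],"grip":-0.2}

```text
clock: 1.35
position: [0.4602, 0.025, 0.2377]
ee_rot: [0.631, 3.077, 0.0]
force: [1.6, 0.1, -0.0]
width: 0.827
```

>>> jog_arm:
  moves:
    - {"twist":[0,0,0],"xyz":[0,0,0.7],"grip":-0.2}
    - {"twist":[0,0,0],"xyz":[0,0,1.4],"grip":-0.2}
    - {"twist":[0,0,0],"xyz":[0,0,2.0],"grip":-0.2}
    - {"twist":[0,0,0],"xyz":[0,0,2.0],"grip":-0.2}

```text
clock: 1.85
position: [0.4578, 0.0267, 0.1158]
ee_rot: [-0.63, -3.073, 0.004]
force: [-0.5, -0.2, 0.6]
width: 0.603
```

Run:
```python
from h import *
s=arm.observe();print(s)
S=arm.get_image("side");T=arm.get_image("top");cv2.imwrite("pics/s1.png",S);cv2.imwrite("pics/t1.png",T)
p=s["position"];print(proj("side",p),proj("top",p))
def c(im,u,v): return cv2.resize(im[v-50:v+50,u-50:u+50],(400,400),interpolation=cv2.INTER_CUBIC)
cv2.imwrite("pics/m1.png",np.hstack([c(S,364,290),c(T,305,280)]))
```

```text
{'clock': 1.85, 'joints': array([-0.4264,  0.3318,  0.3159,  2.1261, -0.1547,  0.7104,  1.1581]), 'dq': array([-0.0088, -0.0506,  0.0138, -0.0508,  0.0187,  0.0483, -0.0176]), 'joint_efforts': array([  0.1436, -44.7272,   3.1457, -21.1694,  -0.3248,  -0.8823,
         0.3489]), 'position': array([0.4578, 0.0267, 0.1158]), 'ee_rot': array([-0.6296, -3.0728,  0.0038]), 'force': array([-0.4944, -0.1983,  0.552 ]), 'ft_torque': array([-0.0092,  0.0506,  0.0385]), 'width': 0.6029887562111037}
[368.1161 262.4849] [302.3567 285.7139]
```

View pics/m1.png

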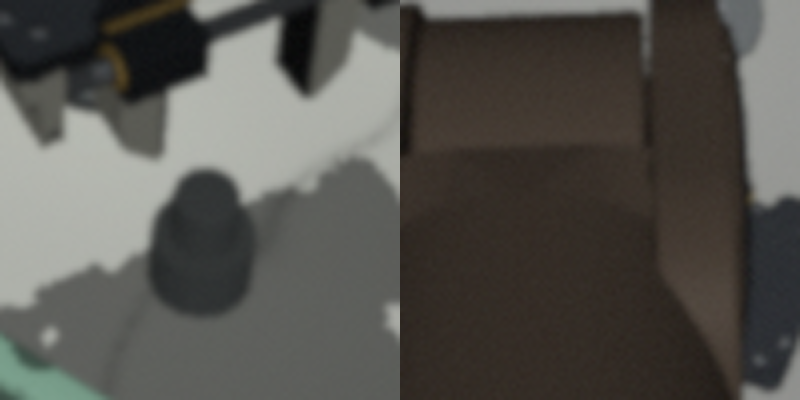

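The cap stands between the open fingers: its grip top is at side pixel (366,287), and the jaws straddle it. I'll descend with the tips just above the shoulder.

>>> jog_arm:
  moves:
    - {"twist":[0,0,0],"xyz":[0,0,0.4],"grip":-0.2}
    - {"twist":[0,0,0],"xyz":[0,0,0.8],"grip":-0.2}
    - {"twist":[0,0,0],"xyz":[0,0,1.1],"grip":-0.2}
    - {"twist":[0,0,0],"xyz":[0,0,1.25],"grip":-0.2}
    - {"twist":[0,0,0],"xyz":[0,0,1.25],"grip":-0.2}

```text
clock: 2.58
position: [0.4604, 0.0272, 0.0434]
ee_rot: [0.63, 3.077, 0.001]
force: [0.2, 0.5, 0.1]
width: 0.6
```

>>> jog_arm:
  moves:
    - {"twist":[0,0,0],"xyz":[0,0,0],"grip":-0.2}
    - {"twist":[0,0,0],"xyz":[0,0,0],"grip":-0.2}

```text
clock: 2.82
position: [0.4603, 0.0272, 0.0434]
ee_rot: [0.63, 3.077, 0.001]
force: [0.1, -0.1, 0.1]
width: 0.598
```

Run:
```python
from h import *
s=arm.observe();print(s["position"],s["force"],s["width"])
S=arm.get_image("side")
cv2.imwrite("pics/m2.png",cv2.resize(S[250:330,310:415],None,fx=6,fy=6,interpolation=cv2.INTER_CUBIC))
```

```text
[0.4603 0.0272 0.0434] [ 0.0661 -0.1369  0.0536] 0.5978137877696363
```

View pics/m2.png

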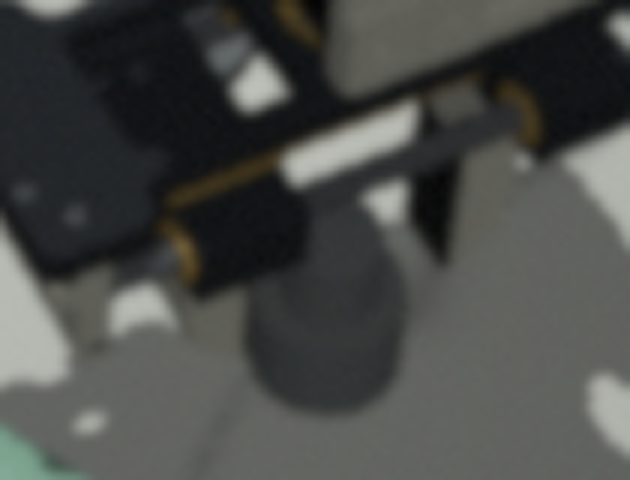

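Both fingers straddle the narrow grip (335,240 in this crop) and nothing touches. Closing at 30 N.

>>> jog_arm:
  moves:
    - {"twist":[0,0,0],"xyz":[0,0,0.02],"grip":0.2}
    - {"twist":[0,0,0],"xyz":[0,0,0.02],"grip":0.4}
    - {"twist":[0,0,0],"xyz":[0,0,0.02],"grip":0.6}
    - {"twist":[0,0,0],"xyz":[0,0,0.02],"grip":0.8}
    - {"twist":[0,0,0],"xyz":[0,0,0.02],"grip":1}
  force: 30

```text
clock: 3.5
position: [0.4598, 0.0271, 0.0415]
ee_rot: [-0.63, -3.078, 0.0]
force: [0.3, -0.1, 0.4]
width: 0.275
```

>>> jog_arm:
  moves:
    - {"twist":[0,0,0],"xyz":[0,0,0],"grip":1}
    - {"twist":[0,0,0],"xyz":[0,0,0],"grip":1}
    - {"twist":[0,0,0],"xyz":[0,0,0],"grip":1}

```text
clock: 3.88
position: [0.4598, 0.0271, 0.0415]
ee_rot: [-0.63, -3.078, -0.0]
force: [-0.3, -0.0, -1.0]
width: 0.273
```

>>> jog_arm:
  moves:
    - {"twist":[0,0,0],"xyz":[0,0,-0.3],"grip":1}
    - {"twist":[0,0,0],"xyz":[0,0,-0.8],"grip":1}
    - {"twist":[0,0,0],"xyz":[0,0,-1.4],"grip":1}
    - {"twist":[0,0,0],"xyz":[0,0,-2.0],"grip":1}
    - {"twist":[0,0,0],"xyz":[0,0,-2.2],"grip":1}

```text
clock: 4.5
position: [0.4608, 0.0272, 0.1754]
ee_rot: [0.629, 3.075, 0.002]
force: [-0.4, 0.3, -0.6]
width: 0.277
```

>>> jog_arm:
  moves:
    - {"twist":[0,0,0],"xyz":[0,0,0],"grip":1}
    - {"twist":[0,0,0],"xyz":[-0.3,-0.5,0],"grip":1}
    - {"twist":[0,0,0],"xyz":[-0.7,-1.2,0],"grip":1}
    - {"twist":[0,0,0],"xyz":[-1.1,-1.9,0],"grip":1}
    - {"twist":[0,0,0],"xyz":[-1.5,-2.6,0],"grip":1}

```text
clock: 5.12
position: [0.4805, -0.1529, 0.1718]
ee_rot: [-0.629, -3.076, 0.0]
force: [1.3, -0.3, -0.1]
width: 0.275
```

>>> jog_arm:
  moves:
    - {"twist":[0,0,0],"xyz":[-0.3,-0.6,0],"grip":1}
    - {"twist":[0,0,0],"xyz":[-0.6,-1.0,0],"grip":1}
    - {"twist":[0,0,0],"xyz":[-0.7,-1.14,0],"grip":1}
    - {"twist":[0,0,0],"xyz":[-0.7,-1.14,0.4],"grip":1}
    - {"twist":[0,0,0],"xyz":[-0.7,-1.14,0.4],"grip":1}

```text
clock: 5.75
position: [0.4915, -0.2295, 0.1473]
ee_rot: [-0.628, -3.073, -0.002]
force: [-0.4, -0.6, 0.1]
width: 0.275
```

Run:
```python
from h import *
s=arm.observe();print(s["position"],s["force"],s["width"],s["joints"])
S=arm.get_image("side");T=arm.get_image("top");cv2.imwrite("pics/s3.png",S);cv2.imwrite("pics/t3.png",T)
c=lambda I,u,v:cv2.resize(I[v-40:v+40,u-33:u+33],None,fx=6,fy=6,interpolation=cv2.INTER_CUBIC)
cv2.imwrite("pics/m3.png",cv2.convertScaleAbs(np.hstack([c(S,440,170),c(T,443,264)]),alpha=1.6,beta=20))
```

```text
[ 0.4915 -0.2295  0.1473] [-0.3727 -0.6156  0.1414] 0.274840196433579 [ 0.0232  0.4172  0.4262  1.9071 -0.2212  0.8682  1.7295]
```

View pics/m3.png

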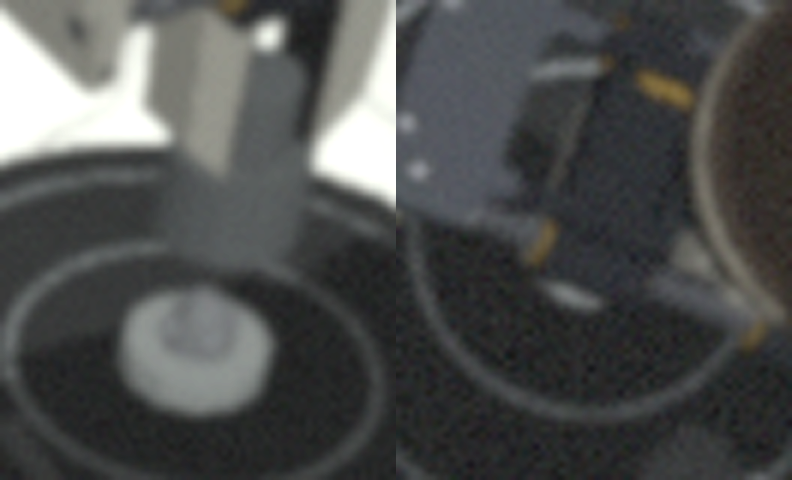

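Run:
```python
from h import *
p=arm.observe()["position"]
a=np.linspace(0,2*np.pi,72,endpoint=False)
def circ(c,r,z): return np.array([proj("side",(c[0]+r*np.cos(t),c[1]+r*np.sin(t),z)) for t in a])
crop=lambda q:(q-[407,130]+.5)*6-.5
for nm,c,r,z in(("foot",p[:2],.02,p[2]-.0415),("skirttop",p[:2],.02,p[2]-.0135),("collar@top-xy",(.4928,-.2303),.0205,.0625),("collar@side-xy",(.4929,-.2347),.0205,.0625)):
    q=crop(circ(c,r,z));print(nm,"x",q[:,0].min(),q[:,0].max(),"y",q[:,1].min(),q[:,1].max())
print(crop(proj("side",(.4933,-.2294,.078))),"tip by top")
# px jacobian
for d in np.eye(3)*.001: print((proj("side",p+d)-proj("side",p))*6)
I=cv2.imread("pics/s3.png");I=cv2.convertScaleAbs(I,alpha=1.8,beta=20)[135:200,405:475]
# draw predicted outlines
M=cv2.resize(I,None,fx=8,fy=8,interpolation=cv2.INTER_CUBIC)
for c,r,z,col in((p[:2],.02,p[2]-.0415,(0,0,255)),(p[:2],.02,p[2]-.0135,(0,255,255)),((.4928,-.2303),.0205,.0625,(0,255,0))):
    q=(circ(c,r,z)-[405,135]+.5)*8-.5;cv2.polylines(M,[q.astype(int)],True,col,1)
cv2.imwrite("pics/m4.png",M)
```

```text
foot x 146.39506482676984 290.4410249899406 y 179.73388344178238 269.66059254321516
skirttop x 162.80705711548558 310.6861350842337 y 99.72629101862316 189.2782071796721
collar@top-xy x 119.70137559060163 261.4101711460729 y 299.54252258800665 392.02410492687795
collar@side-xy x 127.5113721586489 268.89722109812794 y 292.0965980444652 384.087896549192
[196.4336 305.3303] tip by top
[-3.2133 -1.4416]
[-1.9224  1.7046]
[ 0.6886 -3.0156]
```

View pics/m4.png

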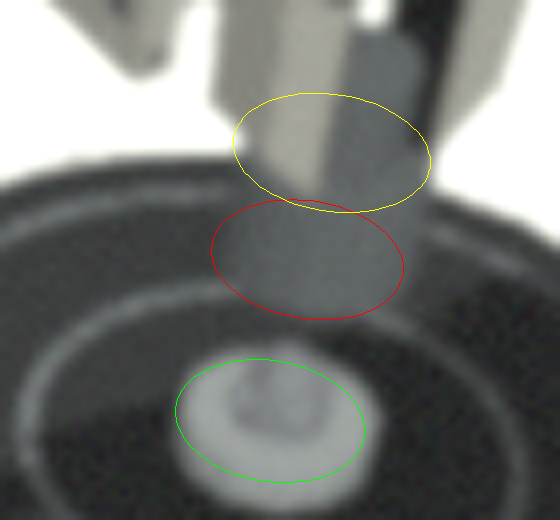

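Relative to the cap in hand, the stud appears about 2 mm in +x and 2 mm in -y of the TCP. I'll apply that and descend slowly while watching the force.

>>> jog_arm:
  moves:
    - {"twist":[0,0,0],"xyz":[-0.04,-0.015,0.1],"grip":1}
    - {"twist":[0,0,0],"xyz":[-0.04,-0.015,0.25],"grip":1}
    - {"twist":[0,0,0],"xyz":[-0.04,-0.015,0.35],"grip":1}
    - {"twist":[0,0,0],"xyz":[-0.04,-0.015,0.4],"grip":1}
    - {"twist":[0,0,0],"xyz":[-0.04,-0.015,0.4],"grip":1}
  force: 35

```text
clock: 6.48
position: [0.4947, -0.2329, 0.1253]
ee_rot: [-0.63, -3.077, -0.0]
force: [0.3, 0.4, -0.6]
width: 0.276
```

>>> jog_arm:
  moves:
    - {"twist":[0,0,0],"xyz":[0,0,0.04],"grip":1}
    - {"twist":[0,0,0],"xyz":[0,0,0.08],"grip":1}
    - {"twist":[0,0,0],"xyz":[0,0,0.08],"grip":1}

```text
clock: 6.85
position: [0.4948, -0.2329, 0.1206]
ee_rot: [-0.63, -3.078, -0.0]
force: [0.0, -0.1, -1.3]
width: 0.271
```

Run:
```python
from h import *
s=arm.observe();p=s["position"];print(p,s["force"],s["ft_torque"],s["width"])
S=arm.get_image("side");cv2.imwrite("pics/s5.png",S)
cv2.imwrite("pics/m5.png",cv2.resize(cv2.convertScaleAbs(S,alpha=1.8,beta=20)[135:205,400:480],None,fx=8,fy=8,interpolation=cv2.INTER_CUBIC))
```

```text
[ 0.4948 -0.2329  0.1206] [ 0.0372 -0.0995 -1.2637] [-0.0781 -0.035   0.0108] 0.27083826142002865
```

View pics/m5.png

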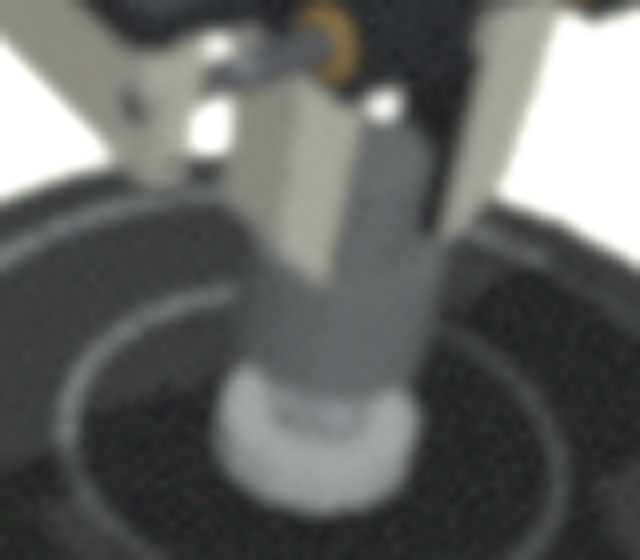

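Cap is over the stud, with the foot about level with the tip; the foot arc at y≈398 suggests it may sit 1–3 mm too far back. I'll centre by feel.

>>> jog_arm:
  moves:
    - {"twist":[0,0,0],"xyz":[0.02,0.016,0.0],"grip":1}
    - {"twist":[0,0,0],"xyz":[0.02,0.016,0.04],"grip":1}
    - {"twist":[0,0,0],"xyz":[0.02,0.016,0.07],"grip":1}
    - {"twist":[0,0,0],"xyz":[0.02,0.016,0.07],"grip":1}

```text
clock: 7.4
position: [0.494, -0.2315, 0.1163]
ee_rot: [-0.63, -3.077, -0.0]
force: [0.3, 0.0, -0.1]
width: 0.274
```

Run:
```python
from h import *
s=arm.observe();print(s["position"],s["force"],s["ft_torque"],s["width"])
```

```text
[ 0.494  -0.2315  0.1163] [ 0.3361  0.0193 -0.1206] [-0.0204 -0.029  -0.0381] 0.2736738419179113
```

>>> jog_arm:
  moves:
    - {"twist":[0,0,0],"xyz":[0,0,0.03],"grip":1}
    - {"twist":[0,0,0],"xyz":[0,0,0.03],"grip":1}

```text
clock: 7.65
position: [0.4941, -0.2315, 0.1146]
ee_rot: [-0.63, -3.078, -0.0]
force: [-0.1, 0.2, 0.4]
width: 0.275
```

>>> jog_arm:
  moves:
    - {"twist":[0,0,0],"xyz":[0,0,0.03],"grip":1}
    - {"twist":[0,0,0],"xyz":[0,0,0.03],"grip":1}

```text
clock: 7.9
position: [0.4941, -0.2314, 0.113]
ee_rot: [-0.63, -3.078, -0.0]
force: [-0.7, 0.9, 2.1]
width: 0.278
```

Run:
```python
from h import *
s=arm.observe();print(s["position"],s["force"],s["ft_torque"],s["width"])
```

```text
[ 0.4941 -0.2314  0.113 ] [-0.7006  0.9373  2.1393] [0.2591 0.3071 0.0342] 0.2782977651888957
```

Contact now, pushing towards -x,+y, which agrees with the image. I'll shift about 1.5 mm that way.

>>> jog_arm:
  moves:
    - {"twist":[0,0,0],"xyz":[0.024,0.013,0],"grip":1}
    - {"twist":[0,0,0],"xyz":[0.024,0.013,0.02],"grip":1}
    - {"twist":[0,0,0],"xyz":[0.024,0.013,0.02],"grip":1}

```text
clock: 8.28
position: [0.4934, -0.2304, 0.1121]
ee_rot: [0.63, 3.077, 0.0]
force: [-0.4, 0.4, 6.1]
width: 0.277
```

Run:
```python
from h import *
s=arm.observe();print(s["position"],s["force"],s["ft_torque"],s["width"])
```

```text
[ 0.4934 -0.2304  0.1121] [-0.3588  0.4033  6.0643] [ 0.0605  0.2418 -0.0311] 0.27663440508184817
```

>>> jog_arm:
  moves:
    - {"twist":[0,0,0],"xyz":[0.01,0.005,0.02],"grip":1}
    - {"twist":[0,0,0],"xyz":[0.01,0.005,0.04],"grip":1}
    - {"twist":[0,0,0],"xyz":[0.01,0.005,0.04],"grip":1}
  force: 38

```text
clock: 8.65
position: [0.493, -0.23, 0.1103]
ee_rot: [0.63, 3.077, 0.0]
force: [-3.9, 1.6, 9.3]
width: 0.269
```

>>> jog_arm:
  moves:
    - {"twist":[0,0,0],"xyz":[0,0,0.02],"grip":1}
    - {"twist":[0,0,0],"xyz":[0,0,0.04],"grip":1}
    - {"twist":[0,0,0],"xyz":[0,0,0.04],"grip":1}

```text
clock: 9.02
position: [0.4919, -0.2294, 0.106]
ee_rot: [-0.63, -3.076, -0.0]
force: [-0.1, -1.3, -8.9]
width: 0.272
```

Run:
```python
from h import *
s=arm.observe();print(s["position"],s["force"],s["ft_torque"],s["width"])
```

```text
[ 0.4919 -0.2294  0.106 ] [-0.1306 -1.2706 -8.8656] [-0.0971 -0.0069  0.0233] 0.27234092263074094
```

Snapped: force reversed and z jumped down. Pressing the collar next.

>>> jog_arm:
  moves:
    - {"twist":[0,0,0],"xyz":[0,0,0.03],"grip":1}
    - {"twist":[0,0,0],"xyz":[0,0,0.06],"grip":1}
    - {"twist":[0,0,0],"xyz":[0,0,0.06],"grip":1}

```text
clock: 9.4
position: [0.4929, -0.2299, 0.1035]
ee_rot: [0.63, 3.077, 0.0]
force: [-1.1, 0.4, 2.0]
width: 0.274
```

>>> jog_arm:
  moves:
    - {"twist":[0,0,0],"xyz":[0,0,0.03],"grip":1}
    - {"twist":[0,0,0],"xyz":[0,0,0.04],"grip":1}
    - {"twist":[0,0,0],"xyz":[0,0,0.04],"grip":1}

```text
clock: 9.78
position: [0.493, -0.2299, 0.1012]
ee_rot: [0.63, 3.077, -0.0]
force: [-2.4, -0.4, 5.7]
width: 0.271
```

Run:
```python
from h import *
s=arm.observe();print(s["position"],s["force"],s["ft_torque"],s["width"])
```

```text
[ 0.493  -0.2299  0.1012] [-2.4043 -0.4398  5.7395] [0.0267 0.4561 0.0197] 0.27136498423838495
```

>>> jog_arm:
  moves:
    - {"twist":[0,0,0],"xyz":[0,0,0.02],"grip":1}
    - {"twist":[0,0,0],"xyz":[0,0,0.035],"grip":1}
    - {"twist":[0,0,0],"xyz":[0,0,0.035],"grip":1}

```text
clock: 10.15
position: [0.4931, -0.23, 0.0993]
ee_rot: [0.63, 3.077, 0.0]
force: [-2.7, 0.8, 7.8]
width: 0.271
```

>>> jog_arm:
  moves:
    - {"twist":[0,0,0],"xyz":[0,0,0.02],"grip":1}
    - {"twist":[0,0,0],"xyz":[0,0,0.03],"grip":1}
    - {"twist":[0,0,0],"xyz":[0,0,0.03],"grip":1}

```text
clock: 10.52
position: [0.4931, -0.23, 0.0979]
ee_rot: [0.63, 3.077, 0.0]
force: [-4.1, 0.7, 11.8]
width: 0.272
```

Run:
```python
from h import *
s=arm.observe();print(s["position"],s["force"],s["ft_torque"],s["width"])
```

```text
[ 0.4931 -0.23    0.0979] [-4.0821  0.75   11.8149] [ 0.2035  0.8199 -0.0011] 0.27211694984866563
```

>>> jog_arm:
  moves:
    - {"twist":[0,0,0],"xyz":[0.015,-0.007,0.015],"grip":1}
    - {"twist":[0,0,0],"xyz":[0.015,-0.007,0.03],"grip":1}
    - {"twist":[0,0,0],"xyz":[0.015,-0.007,0.03],"grip":1}
    - {"twist":[0,0,0],"xyz":[0.015,-0.007,0.03],"grip":1}

```text
clock: 11.02
position: [0.4932, -0.2301, 0.0976]
ee_rot: [0.629, 3.074, 0.001]
force: [-5.1, 3.9, 28.0]
width: 0.272
```

Run:
```python
from h import *
s=arm.observe();p=s["position"];print(p,s["force"],s["ft_torque"],s["width"])
S=arm.get_image("side");cv2.imwrite("pics/s6.png",S)
cv2.imwrite("pics/m6.png",cv2.resize(cv2.convertScaleAbs(S,alpha=1.8,beta=20)[135:205,400:480],None,fx=8,fy=8,interpolation=cv2.INTER_CUBIC))
s=arm.observe();print(s["position"],s["force"],s["width"])
```

```text
[ 0.4932 -0.2301  0.0976] [-5.1124  3.86   28.0199] [0.7798 1.2901 0.0177] 0.271861879470451
[ 0.4932 -0.2301  0.0976] [-6.1872  3.0659 27.8151] 0.2743067273044458
```

View pics/m6.png

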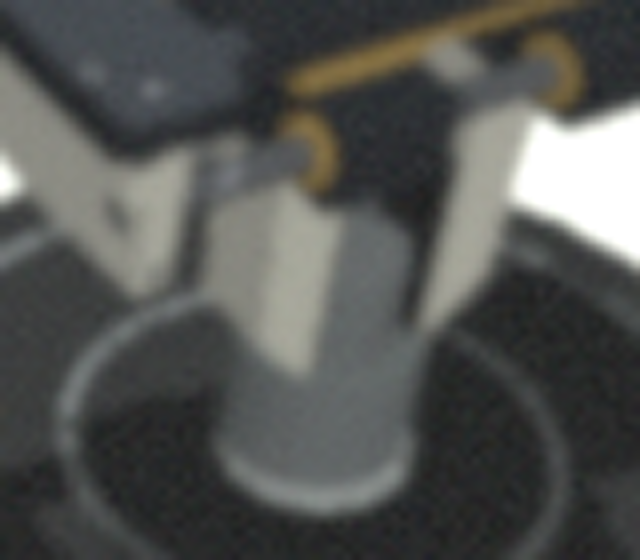

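The cap sits upright on the collar, and only a thin collar rim shows below the foot (y≈500). Force rose from 12 to 28 N over 0.3 mm, so the collar is on its stop. Handing in.

```bash
python3 -c "
from cell import arm
print(arm.sign_off()); s=arm.observe(); print(s['clock'],s['position'],s['force'],s['width'])"
```

```text
the job is handed in; nothing more can be done
None
the job is handed in; nothing more can be done
```

I picked up the grey cap by its narrow grip at 30 N, later 35 and then 38 N. I set it over the stud, snapped it past the balls and pressed the collar down. The job was handed in at about 11 s, with the cap still held and pressed down; no verdict was reported.

- **Snap:** the push reached at least 9 N, then reversed to about -9 N while the tool dropped about 4 mm.
- **Collar:** the force rose from 2 N to 12 N over about 5.6 mm of travel, then to 28 N within the last 0.3 mm. That puts the collar on its stop. The tool ended at z = 0.0976 m, against about 0.098 m expected with the cap home.
- **Final picture:** the cap is upright on the stud, with only a thin rim of the collar showing below it.
- **Grip:** the jaws measured about 25 mm on the 26 mm grip and did not change through the press.

**What disagreed:**
- The two cameras differed by about 4.5 mm on the stud's y position, and triangulation put the stud about 4 mm higher than the text says. I centred the last millimetres by feel, and the contact height matched the text.
- A side force of about 6 to 7 N remained at the end, so the hold is not perfectly centred. I did not measure the cap's final offset or tilt directly.
- I did not check by camera afterwards that the levelling foot, plug and figurine had stayed put. The gripper passed clear of them by plan.

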